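Present the welded pipe tee to the inspection camera

TASK

Wake the weld inspection camera at its control box: press the large middle button, then the small button on its left, then the small one on its right (left and right as seen from the robot), each fully down and let up again before the next. Then take the welded pipe tee out of its holding post and present it to the camera in the air: the weld 150 mm straight in front of the lens and level with it, the stub hanging straight down and the cross pipe square across the camera's view. Finish while still holding it there, still, touching nothing else, and leave the elbow in the other post and everything else on the bench where it is.

Things in the scene. Friction and masses are not known exactly. Their poses are not given: they have to be found in the camera images.
- tee: welded pipe tee, about 0.42 kg, dark steel: cross pipe 34 mm thick, 120 mm long, welded centrally on an upright 27 mm stub. Origin: centre of the stub's lower end; z up the stub, x along the cross pipe, whose axis is 70 mm above the origin; same after a half turn about z. Loose in a post's collar, lower 25 mm inside a 30 mm bore: lift straight up. Grip the cross pipe's middle, from above, across it
- tee_weld (a point): point on the tee: on the stub's axis where it meets the cross pipe, 53 mm above the tee's origin and 17 mm below the cross pipe's axis. This is the point to bring in front of the lens
- post_a: fixed holding post with the tee in it: base plate 100 mm square, 10 mm thick, a post and a round collar 48 mm across, its top 120 mm and inner floor 95 mm above the bench; a T-handle screw (slack) sticks out 62 mm to its +x at 104 mm height. Origin: centre of the underside, z up. The two posts are alike and may swap places
- post_b: the other holding post, the same in every way, carrying the elbow
- elbow: bent pipe (0.2 kg) 27 mm in diameter standing loose in the other post, rising 84 mm above its origin (centre of its lower end) and bending over to its +x, reaching 57 mm out; a bystander to be left alone
- keypad: fixed control box, grey, 110 x 220 x 30 mm, three round black spring buttons in a row along its y axis, 68 mm apart. Origin at the centre of the underside; x points away from the robot, y to the robot's left, z up
- btn_big (a joint): travel of the large middle button (42 mm across): 0 up, 0.006 m fully down, about 5 N
- btn_left (a joint): travel of the small left button (24 mm across, on the box's +y side): 0 up, 0.006 m fully down, about 5 N
- btn_right (a joint): travel of the small right button (24 mm across, on the box's -y side): 0 up, 0.006 m fully down, about 5 N
- btn_big_top (a point): centre of the large button's top face, moves with it; press straight down
- btn_left_top (a point): centre of the left button's top face, moves with it; press straight down
- btn_right_top (a point): centre of the right button's top face, moves with it; press straight down
- stand: fixed stand of the inspection camera: base 140 x 140 x 14 mm with a bare column 22 mm thick and 404 mm tall at its middle. Origin at the centre of the underside, z up; its -x axis points the way the camera looks
- camera: fixed camera head clamped on the column at a height that varies: a level housing 56 mm wide and high with a round lens 44 mm across at its front. Origin on the column's axis at the height of the lens axis; it looks level along its own -x, y lies square across its view, z up; the lens front is 140 mm from the origin
- lens (a point): centre of the lens's front face
- focus (a point): point in the empty air 150 mm straight in front of the lens on its axis (290 mm from the camera's origin along its -x): the tee's weld belongs here; same axes as the camera
- flange: loose steel ring 90 mm across, 14 mm thick, lying on the bench; origin at the centre of its underside; bystander
- nipple: loose short pipe 42 mm across, 75 mm tall, standing on end; origin at the centre of its underside; bystander
- hammer: loose hammer lying on the bench; bystander
- brush: loose brush lying on the bench; bystander
- wrench: loose wrench lying on the bench; bystander
- can: loose closed white can 66 mm across, 100 mm tall, standing; bystander
- reducer: loose solid steel reducer 48 mm across at the foot, 50 mm tall, standing; bystander
Mind the look-alikes: they are no part of the job. Leave any pink look-alike of the keypad alone.

How it is judged (in metres and radians):
On the way, in this order (a step that is already met when the one before it is completed fails the run):
1. the large middle button is pressed down, alone (value of joint btn_big above 0.004 m and value of joint each of btn_left, btn_right below 0.0015 m), for 0.05 s.
2. then the small left button is pressed down, alone (value of joint btn_left above 0.004 m and value of joint each of btn_big, btn_right below 0.0015 m), for 0.05 s.
3. then the small right button is pressed down, alone (value of joint btn_right above 0.004 m and value of joint each of btn_big, btn_left below 0.0015 m), for 0.05 s.
4. the tee is held in the fingers, clear above its post's collar (z of tee in the frame of post_a above 0.125 m and contact force between the fingers and tee above 1 N), for 0.2 s.
At the end, for the whole second after the job is handed in: tee held still in the fingers and by nothing else, weld within 18 mm of the point 150 mm before the lens, stub within 8 deg of vertical, cross pipe within 8 deg of square to the view (either way round), buttons up, arm off camera and box, each bystander within 30 mm of its start (distance between tee_weld and focus below 0.018 m and angle between tee's own z axis and vertical below 0.14 rad and angle between the x axis of tee and the y axis of camera, either way round below 0.14 rad and contact force between the fingers and tee above 1 N and linear speed of tee below 0.02 m/s and angular speed of tee below 0.15 rad/s and height (world z) of tee above 0.11 m and contact force between tee and post_a below 0.1 N and contact force between tee and post_b below 0.1 N and contact force between tee and camera below 0.1 N and contact force between tee and stand below 0.1 N and contact force between tee and keypad below 0.1 N and contact force between the arm and camera below 0.5 N and contact force between the arm and stand below 0.5 N and contact force between the arm and keypad below 0.5 N and value of joint each of btn_big, btn_left, btn_right below 0.0015 m and distance of each of elbow, flange, nipple, hammer, brush, wrench, can, reducer from where it was at the start of the episode below 0.03 m); the arm keeps its last pose, push and grip.
It fails at once if the elbow is moved more than 30 mm (distance of elbow from where it was at the start of the episode above 0.03 m).
It fails at once if another bystander is moved more than 30 mm (distance of any of flange, nipple, hammer, brush, wrench, can, reducer from where it was at the start of the episode above 0.03 m).
It also fails if it takes over 66 s, if anything falls off the work surface, if the arm or the gripper's body presses on something with over 40 N, if the wrist force passes 120 N, or if a joint passes its speed limit or range.

ROBOT

A 6-joint arm with a two-finger parallel gripper is mounted at the origin on the work surface. World frame = base frame: x ahead of the robot, y to its left, z up, the work surface at z = 0. Lengths are in mm, angles in rad, forces in N, time in s.
With the tool pointing down it reaches from about 400 to 925 mm from the base axis. Payload 12.5 kg.
Tool frame: the origin (TCP) lies midway between the tips of the shut fingers; the grasp point (between the pads) lies 19 mm behind it; z points along the fingers, y is the line along which they close (so a half turn about z gives the same grasp; the last joint's range is limited). The gripper opens to 95 mm and grips with 3 to 60 N. Pads are 20 mm wide; open, the fingers measure 119 mm over their backs; the gripper's body (75 mm by 180 mm) begins 59 mm behind the grasp point.
Start: joints at [-1.32, 0.491, 1.559, -0, 1.092, -0.106], TCP at [218.322, -585.647, 214.661] pointing down, gripper open.
Joint ranges: [-3.1, 3.1], [-0.84, 2.19], [0.05, 2.79], [-1.13, 4.28], [0.06, 2.93], [-2.69, 2.69]. Speed limits (rad/s): [2.22, 2.22, 2.79, 3.14, 3.14, 3.14].

INTERFACE

Orientations are given as [roll, pitch, yaw] about the fixed x, y, z axes, in that order (R = Rz(yaw) Ry(pitch) Rx(roll)).
In Python, from cell import env gives the robot as it stands.
- The arm moves only by the tool arm_command, never from a script. Its argument "targets" is a list of rows, each a list of 5 numbers: the shift along the tool's x, y, z in mm, then the turn about the tool's z in degrees, then the opening, from 0 (shut) to 1 (fully open). In form: [[tx, ty, tz, roll, fingers], ...]. A call has 1 to 5 rows; each row is the pose to reach, as a shift and turn from the pose commanded when the call began, along the tool's axes at that moment; what a row does not reach only later rows make up. A row lasts 1/10 s, in which the tool goes at most 50 mm and 8.59 degrees, less where a joint would pass 70% of its speed; a pose out of reach is approached as far as the arm can. A call with a gripper value outside its range is refused whole. The fingers move at their own pace and stop on an object; the grip force is fixed at half the most. Time passes only in rows, so rows that repeat a pose let the fingers close. It gives the time, the measured TCP pose, the force, the opening and the grip force at its end, in the units of the state.
- env.state(): the state, without advancing time (a new reading comes with each control period).
- env.read_camera(name): name is "scene" or "top" or "wrist"; returns a dict with "frame" (420x560x3 uint8, red, green, blue), "vertical_fov" (degrees; the focal length in pixels is half the picture's height over the tangent of half this angle, whatever the lens; pixels are square), "cx", "cy" (the principal point, pixels), "k1" (the pictures are not rectified: a ray, as slopes to the right and down, at radius r is drawn at 1 + k1 r^2 times it, then the intrinsics apply), "world_from_camera" (4x4, takes a point from camera to world coordinates); the wrist camera has in their place "hand_eye" (4x4, takes a point from camera to tool coordinates, whose origin is the TCP and whose axes are the flange's). Camera axes: x right, y down, z forward; pixel columns grow to the right and rows downward; lengths in mm; the calibration is good to about 2 mm. A picture is of the moment at which its call begins: read the wrist's pose just before it. There is no depth.
- env.job_done(): hands the job in; it is judged then, once.
The state is a dict: "t": time; "joints": joint angles; "qvel": joint speeds; "tau": joint torques, N m; "eef_pos": TCP position; "tcp_rot": TCP orientation; "ft_force": force on the tool from outside, world axes, zero at the start; "moment": the same for the moment, N m; "opening": opening from 0.0 (shut) to 1.0 (fully open); "grip_force": force on a finger pad.
Only numpy, scipy, OpenCV 4.12 (cv2) and the standard library are available. Lean on these libraries where they do the work, as an engineer would, in place of code of your own. Each camera call takes 0.05 s, during which the arm holds its last target. There are 200 camera calls.

## Working session

There is one attempt and no reset: what is moved stays moved. The work goes in short steps, Python scripts to look and compute and a tool call to move; the robot and the scene stay as the last step left them, time stands still between calls to the robot, and variables do not carry over. Pictures are saved under pics/ and viewed, at most 10 in all, crops included, and the job is handed in when it is done.

Besides the shell and the picture viewer there is one more tool, called as a command line: name --pt "numbers of a row" for each row, then --argument value for the rest. arm_command: Moves the arm, as the interface text tells. Its arguments: {"type":"object","properties":{"targets":{"type":"array","items":{"type":"array","items":{"type":"number"}}}},"required":["targets"]}

```bash
mkdir -p pics; ls; cat > h.py <<'E'
import numpy as np, cv2
from cell import env
from scipy.spatial.transform import Rotation as R
def cam(n):
    s=env.state(); d=env.read_camera(n)
    if n=="wrist":
        T=np.eye(4); T[:3,:3]=R.from_euler('xyz',s['tcp_rot']).as_matrix(); T[:3,3]=s['eef_pos']
        d['T']=T@np.array(d['hand_eye'])
    else: d['T']=np.array(d['world_from_camera'])
    H=d['frame'].shape[0]; d['f']=H/2/np.tan(np.radians(d['vertical_fov'])/2)
    return d
def K(d): return np.array([[d['f'],0,d['cx']],[0,d['f'],d['cy']],[0,0,1.]])
def dist(d): return np.array([d['k1'],0,0,0,0.])
def rays(d,px):
    p=cv2.undistortPoints(np.array(px,float).reshape(-1,1,2),K(d),dist(d)).reshape(-1,2)
    v=np.c_[p,np.ones(len(p))]@d['T'][:3,:3].T
    return d['T'][:3,3],v/np.linalg.norm(v,axis=1)[:,None]
def plane(d,px,z):
    o,v=rays(d,px); return o+v*((z-o[2])/v[:,2])[:,None]
def proj(d,P):
    Ti=np.linalg.inv(d['T']); 
    return cv2.projectPoints(np.array(P,float).reshape(-1,1,3),cv2.Rodrigues(Ti[:3,:3])[0],Ti[:3,3],K(d),dist(d))[0].reshape(-1,2)
def tri(d1,p1,d2,p2):
    o1,v1=rays(d1,[p1]);o2,v2=rays(d2,[p2]);v1=v1[0];v2=v2[0]
    t=np.linalg.lstsq(np.c_[v1,-v2],o2-o1,rcond=None)[0]
    a=o1+t[0]*v1;b=o2+t[1]*v2
    return (a+b)/2,np.linalg.norm(a-b)
def save(d,n): cv2.imwrite(f'pics/{n}.png',d['frame'][:,:,::-1])
E
python3 - <<'E'
from h import *
import pickle
for n in("scene","top"):
    d=cam(n); save(d,n+'0'); pickle.dump(d,open(n+'.pkl','wb')); print(n,d['f'],d['cx'],d['cy'],d['k1'],d['T'].round(2).tolist())
s=env.state();print(s)
E
```

```text
pics
scene 455.0977661166209 281.3851670955303 208.31471925685156 -0.1299060424023696 [[0.75, 0.55, -0.37, 936.57], [0.66, -0.62, 0.42, -417.98], [0.0, -0.56, -0.83, 1195.65], [0.0, 0.0, 0.0, 1.0]]
top 402.7847129578419 282.6138966188315 209.06257507226343 0.009346846851006611 [[0.01, -0.98, 0.2, 218.75], [-1.0, -0.01, -0.01, 113.75], [0.01, -0.2, -0.98, 1516.25], [0.0, 0.0, 0.0, 1.0]]
{'t': 0.1, 'joints': array([-1.31958840e+00,  4.91503849e-01,  1.55934765e+00, -4.08208728e-05,
        1.09170950e+00, -1.05578336e-01]), 'qvel': array([-0.00135289, -0.00099621,  0.00039654,  0.00012456,  0.00144911,
        0.00023765]), 'tau': array([ 2.73217105e-03, -6.13621259e+01, -2.58605289e+01,  6.93262601e-02,
        4.69834835e-02, -6.83940652e-05]), 'eef_pos': array([ 218.26563616, -585.43799221,  214.1314175 ]), 'tcp_rot': array([-3.14062588e+00, -6.60415442e-05,  3.56805064e-01]), 'ft_force': array([ 0.2733871 , -0.85088868,  1.03125542]), 'moment': array([ 0.04527301, -0.02643509,  0.01449218]), 'grip_force': 0.0, 'opening': 0.9974064356487427}
```

View pics/scene0.png

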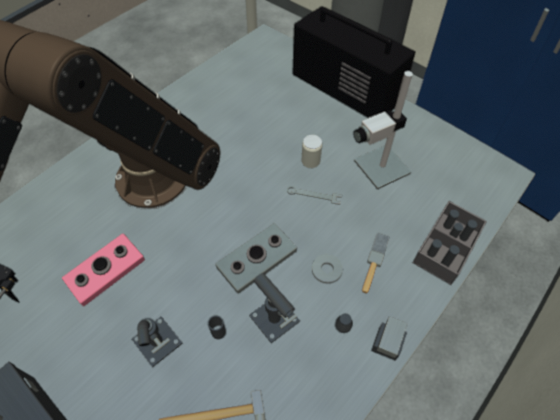

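View pics/top0.png

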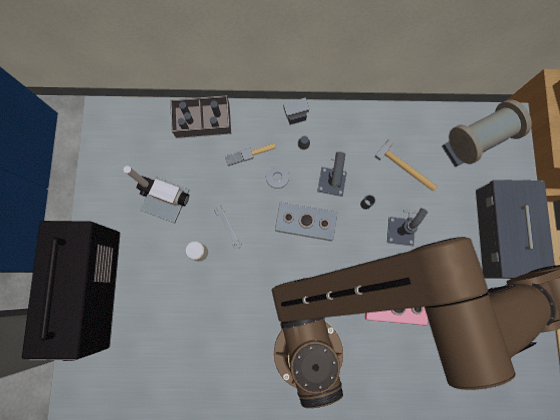

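The scene picture shows the grey keypad at (257,257), a pink look-alike at (103,270), the tee in its post at (272,300), the elbow in the other post at (155,335), and the camera on its stand at (380,128). In the top picture the keypad is at (306,221), the tee at (335,170), the elbow at (408,228) and the camera head at (165,190).

Candidates:
- **Keypad:** grey at top (306,221), or pink at top (397,313). I choose grey.
- **Tee:** straight pipe at top (335,170), or the bent one at top (410,225). I choose the straight one.

I'll check both choices in a close crop.

```bash
python3 - <<'E'
import pickle,cv2,numpy as np
t=pickle.load(open('top.pkl','rb'))['frame'];s=pickle.load(open('scene.pkl','rb'))['frame']
def c(i,x,y,w=100,h=75): return cv2.resize(i[y:y+h,x:x+w],(400,300),interpolation=cv2.INTER_CUBIC)
a=np.vstack([np.hstack([c(t,270,140,100,110)if 0 else cv2.resize(t[140:246,265:365],(400,300)) ,c(t,110,155)]),np.hstack([cv2.resize(s[220:345,205:345],(400,300)),c(s,335,65,100,125)])])
cv2.imwrite('pics/crop0.png',a[:,:,::-1])
E
```

```text
(no output)
```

View pics/crop0.png

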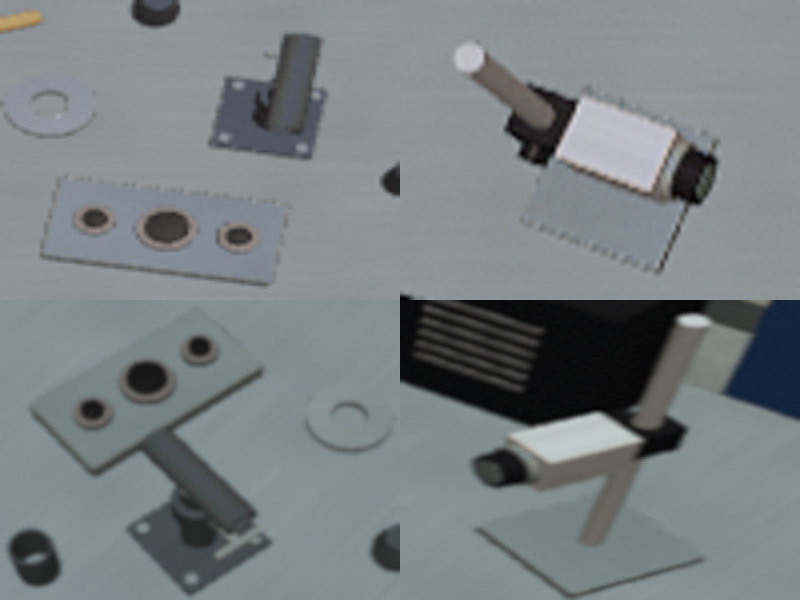

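The crop confirms it: the grey box has three black buttons, the straight cross pipe sits in its post, and the camera shows a black lens at lower right (top view) and left (scene view). Next I turn these pixels into positions.

```bash
python3 - <<'E'
from h import *
import pickle
np.set_printoptions(precision=1,suppress=True)
t=pickle.load(open('top.pkl','rb'));s=pickle.load(open('scene.pkl','rb'))
A=lambda x,y:(265+x/4,140+y*106/300); C=lambda x,y:(110+(x-400)/4,155+y/4)
B=lambda x,y:(205+x*.35,220+(y-300)*125/300); D=lambda x,y:(335+(x-400)/4,65+(y-300)*125/300)
for n,a,b in [('big',A(166,228),B(147,381)),('left',A(94,218),B(199,348)),('right',A(238,236),B(92,411)),
 ('lens',C(708,182),D(490,468)),('coltop',C(469,57),D(693,322))]: print(n,*tri(t,a,s,b))
for n,z,px in [('kp top',30,[A(63,177),A(289,207),A(270,283),A(42,255)]),('post',10,[A(226,76),A(328,92),A(310,158),A(210,145)]),('stand',14,[C(590,90),C(715,140),C(658,270),C(522,220)])]:
    P=plane(t,px,z); e=np.diff(np.r_[P,P[:1]],axis=0); print(n,P.mean(0),np.linalg.norm(e,axis=1),np.degrees(np.arctan2(e[:,1],e[:,0])))
# keypad, post in scene
for n,z,px in [('kpS',30,[B(32,406),B(192,308),B(263,369),B(95,472)]),('postS',10,[B(128,525),B(192,594),B(272,540),B(212,490)]),('standS',14,[D(478,528),D(572,596),D(704,560),D(612,500)])]:
    P=plane(s,px,z); e=np.diff(np.r_[P,P[:1]],axis=0); print(n,P.mean(0),np.linalg.norm(e,axis=1),np.degrees(np.arctan2(e[:,1],e[:,0])))
# tee edges (silhouette at about axis height 165..182) ends
for z in (165,180):
  P=plane(t,[A(283,37),A(322,40),A(306,130),A(268,126)],z);f=(P[0]+P[1])/2;n=(P[2]+P[3])/2;print('tee',z,f,n,(f+n)/2,np.linalg.norm(f-n),np.degrees(np.arctan2(*(f-n)[1::-1])))
  P=plane(s,[B(143,442),B(172,430),B(255,515),B(232,525)],z);f=(P[2]+P[3])/2;n=(P[0]+P[1])/2;print('teeS',z,f,n,(f+n)/2,np.linalg.norm(f-n),np.degrees(np.arctan2(*(f-n)[1::-1])))
E
```

```text
big [472.    7.7  34.1] 2.6718983266529315
left [483.3  74.8  39.5] 1.750897251081522
right [460.9 -59.3  39.3] 1.5389837120412502
lens [502.1 413.5 227.3] 6.827131272159016
coltop [551.9 547.2 399.5] 1.2349327427312964
kp top [468.9   6.4  30. ] [216.3 103.5 214.8 106.8] [-100.1  169.2   80.8   -9.9]
post [629.7 -94.6  10. ] [101.4  95.4  97.6  99.3] [-102.2  168.3   80.1   -9.4]
stand [547.6 542.2  14. ] [131.3 134.7 138.7 139.3] [-111.3  159.9   70.5  -23.2]
kpS [476.7   4.4  30. ] [211.1 114.3 213.8 108.3] [ 82.4  -8.7 -99.2 169.9]
postS [638.2 -95.2  10. ] [101.6  98.1  83.5  91.2] [ -11.    81.   174.5 -110.4]
standS [559.2 538.3  14. ] [136.5 135.8 127.2 134.3] [ -19.8   69.1  161.1 -114.9]
tee 165 [ 689.6 -104.5  165. ] [574.4 -89.  165. ] [632.  -96.8 165. ] 116.1941381308272 -7.65251353096457
teeS 165 [ 692.2 -100.9  165. ] [576.  -80.6 165. ] [634.1 -90.8 165. ] 117.98734110204649 -9.897081399135978
tee 180 [ 684.3 -102.1  180. ] [570.5 -86.8 180. ] [627.4 -94.4 180. ] 114.90428965775942 -7.652513530964591
teeS 180 [ 695.8 -105.5  180. ] [581.2 -85.5 180. ] [638.5 -95.5 180. ] 116.27016031404521 -9.897081399135988
```

```bash
cat >> h.py <<'E'
def go(x,y,z,yaw):
    s=env.state(); Rm=R.from_euler('xyz',s['tcp_rot']); p=s['eef_pos']
    d=Rm.inv().apply(np.array([x,y,z])-p); yw=np.degrees(s['tcp_rot'][2])
    print('t',s['t'],'pos',p.round(1),'rot',np.degrees(s['tcp_rot']).round(2),'q6',s['joints'][5].round(2),'-> shift',d.round(1),'turn',round((yw-yaw+180)%360-180,2),'dist',np.linalg.norm(d).round())
E
python3 -c "
from h import *
go(440,7,214,-9.5)"
```

```text
t 0.1 pos [ 218.3 -585.4  214.1] rot [-179.94   -0.     20.44] q6 -0.11 -> shift [ 414.7 -477.7    0.6] turn 29.94 dist 633.0
```

arm_command --pt "34 -36 0 6 0" --pt "68 -72 0 12 0" --pt "102 -108 0 18 0" --pt "136 -144 0 24 0" --pt "170 -180 0 30 0"

```text
t: 0.6
eef_pos: [315.0, -355.7, 214.5]
tcp_rot: [-3.141, 0.0, -0.172]
ft_force: [0.5, -0.4, 0.3]
opening: 0.635
grip_force: 0.0
```

```bash
python3 -c "
from h import *
go(450,7,200,-9.5)"
```

```text
t 0.6 pos [ 315.  -355.7  214.5] rot [-1.7999e+02  1.0000e-02 -9.8300e+00] q6 0.76 -> shift [  71.1 -380.4   14.5] turn -0.33 dist 387.0
```

arm_command --pt "9 -47 2 0 0" --pt "18 -94 4 0 0" --pt "27 -141 6 0 0" --pt "36 -188 8 0 0" --pt "45 -235 10 0 0"

```text
t: 1.1
eef_pos: [398.3, -131.5, 204.6]
tcp_rot: [3.141, -0.0, -0.167]
ft_force: [0.7, 0.0, -0.2]
opening: 0.212
grip_force: 0.0
```

arm_command --pt "9 -47 2 0 0" --pt "18 -94 4 0 0" --pt "26 -141 5 0 0" --pt "26 -145 5 0 0" --pt "26 -145 5 0 0"

```text
t: 1.6
eef_pos: [447.7, 6.3, 199.4]
tcp_rot: [3.141, 0.001, -0.164]
ft_force: [0.2, -0.4, -0.3]
opening: 0.003
grip_force: 0.0
```

```bash
python3 -c "
from h import *
go(450,7,200,-9.5)
d=cam('wrist'); save(d,'w1'); print(d['hand_eye'],d['f'],d['k1'])
import pickle;pickle.dump(d,open('w1.pkl','wb'))
print(proj(d,[[472,7,38],[483,75,38],[461,-60,38],[472,7,30]]))
"
```

```text
t 1.6 pos [447.7   6.3 199.4] rot [ 1.7999e+02  4.0000e-02 -9.3800e+00] q6 1.6 -> shift [ 2.1 -1.1 -0.6] turn 0.12 dist 2.0
[[-3.04898334e-04 -9.66636094e-01 -2.56153407e-01  7.22135259e+01]
 [ 9.99999946e-01 -3.26934344e-04  4.34435754e-05  9.17859210e-02]
 [-1.25739474e-04 -2.56153380e-01  9.66636141e-01 -1.70341418e+02]
 [ 0.00000000e+00  0.00000000e+00  0.00000000e+00  1.00000000e+00]] 360.94514739207665 -0.08515450257907514
[[278.88852111 170.00303719]
 [204.64461848 170.45166311]
 [352.19611965 170.02801777]
 [279.00365682 168.77361109]]
```

View pics/w1.png

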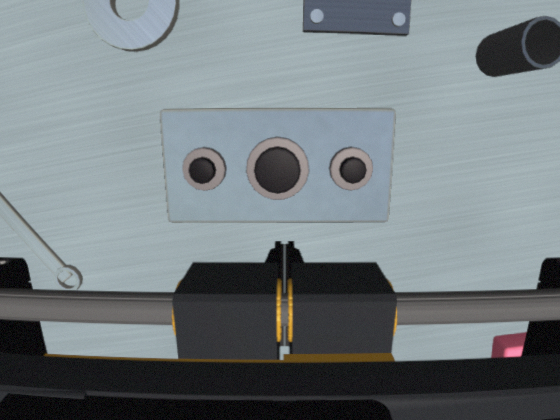

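The picture shows the buttons at (277,170), (203,170) and (353,170), within 2 px of where I predicted them. Now I press the big one.

```bash
python3 -c "
from h import *
go(472,7.5,55,-9.5)
import pickle;d=pickle.load(open('w1.pkl','rb'))
print(plane(d,[[277,170],[203.5,170],[352.5,170]],39))
"
```

```text
t 1.65 pos [447.6   5.3 199.4] rot [ 1.7998e+02  3.0000e-02 -9.4900e+00] q6 1.6 -> shift [ 23.8  -6.3 144.4] turn 0.01 dist 146.0
[[472.42935631   8.67728457  39.        ]
 [483.69871015  75.7186408   39.        ]
 [461.15584581 -60.11761656  39.        ]]
```

arm_command --pt "12 -3 45 0 0" --pt "24 -6 90 0 0" --pt "24 -6 135 0 0" --pt "24 -6 144 0 0" --pt "24 -6 148 0 0"

```text
t: 2.15
eef_pos: [471.8, 6.1, 51.3]
tcp_rot: [3.141, 0.003, -0.169]
ft_force: [-0.8, -1.1, 2.0]
opening: 0.005
grip_force: 1.0
```

arm_command --pt "0 0 3 0 0" --pt "0 0 6 0 0" --pt "0 0 9 0 0" --pt "0 0 9 0 0"

```text
t: 2.55
eef_pos: [473.4, 6.8, 45.7]
tcp_rot: [3.141, -0.004, -0.166]
ft_force: [-8.6, -5.1, 35.7]
opening: 0.004
grip_force: 17.9
```

arm_command --pt "0 0 -2 0 0" --pt "0 0 -2 0 0"

```text
t: 2.75
eef_pos: [473.4, 7.0, 46.5]
tcp_rot: [3.142, -0.004, -0.167]
ft_force: [0.0, -2.6, 4.5]
opening: 0.004
grip_force: 2.3
```

arm_command --pt "0 0 -2 0 0" --pt "0 0 -2 0 0"

```text
t: 2.95
eef_pos: [473.3, 7.1, 47.7]
tcp_rot: [3.142, -0.003, -0.167]
ft_force: [0.9, -2.4, 4.4]
opening: 0.005
grip_force: 2.0
```

arm_command --pt "0 0 -2 0 0" --pt "0 0 -2 0 0"

```text
t: 3.15
eef_pos: [473.1, 7.2, 49.1]
tcp_rot: [-3.142, -0.002, -0.167]
ft_force: [1.6, -1.2, 2.8]
opening: 0.0
grip_force: 1.6
```

arm_command --pt "0 0 -2 0 0" --pt "0 0 -2 0 0"

```text
t: 3.35
eef_pos: [472.6, 7.3, 50.7]
tcp_rot: [-3.142, -0.0, -0.167]
ft_force: [2.3, 0.9, 2.2]
opening: 0.004
grip_force: 1.1
```

arm_command --pt "0 0 -2 0 0" --pt "0 0 -2 0 0"

```text
t: 3.55
eef_pos: [472.0, 7.4, 52.5]
tcp_rot: [3.141, 0.001, -0.167]
ft_force: [0.8, 0.6, -0.3]
opening: 0.003
grip_force: 0.0
```

The button's rest top is at about z = 51.5 and it bottoms near 45.5, so it was fully pressed. I'll recompute the small buttons at that height.

```bash
python3 -c "
from h import *
import pickle;d=pickle.load(open('w1.pkl','rb'))
P=plane(d,[[277,170],[203.5,170],[352.5,170]],50);print(P, P[1]-P[2])
go(483.5,75,60,-9.5)
"
```

```text
[[473.98050672   8.20462844  50.        ]
 [484.87495508  73.01567293  50.        ]
 [463.08203999 -58.30162455  50.        ]] [ 21.79291509 131.31729748   0.        ]
t 3.55 pos [472.    7.4  52.5] rot [ 1.7999e+02  6.0000e-02 -9.5500e+00] q6 1.61 -> shift [  0.1 -68.6  -7.5] turn -0.05 dist 69.0
```

arm_command --pt "0 0 -10 0 0" --pt "0 -35 -12 0 0" --pt "0 -68 -10 0 0" --pt "1 -68 -4 0 0" --pt "1 -68 -2 0 0"

```text
t: 4.05
eef_pos: [484.4, 74.5, 54.5]
tcp_rot: [3.141, 0.001, -0.165]
ft_force: [0.0, -0.4, -0.4]
opening: 0.005
grip_force: 0.0
```

arm_command --pt "0 0 3 0 0" --pt "0 0 5 0 0" --pt "0 0 7 0 0" --pt "0 0 7 0 0"

```text
t: 4.45
eef_pos: [484.6, 73.6, 47.5]
tcp_rot: [3.141, 0.001, -0.167]
ft_force: [-2.1, -2.7, 4.6]
opening: 0.003
grip_force: 2.0
```

arm_command --pt "0 0 2 0 0" --pt "0 0 3 0 0" --pt "0 0 3 0 0"

```text
t: 4.75
eef_pos: [484.8, 73.7, 45.9]
tcp_rot: [3.141, -0.001, -0.167]
ft_force: [-7.8, -5.2, 25.8]
opening: 0.003
grip_force: 12.8
```

arm_command --pt "0 0 -12 0 0" --pt "0 0 -20 0 0" --pt "-1 45 -20 0 0" --pt "-1 90 -20 0 0" --pt "-1 134 -18 0 0"

```text
t: 5.25
eef_pos: [461.4, -59.1, 62.9]
tcp_rot: [3.141, -0.001, -0.166]
ft_force: [1.4, -0.2, -0.1]
opening: 0.004
grip_force: 0.0
```

```bash
python3 -c "
from h import *
go(461.8,-59,54,-9.5)
"
```

```text
t 5.25 pos [461.4 -59.1  62.9] rot [ 1.7999e+02 -6.0000e-02 -9.4900e+00] q6 1.47 -> shift [ 0.4 -0.1  8.9] turn 0.01 dist 9.0
```

arm_command --pt "0 0 5 0 0" --pt "0 0 9 0 0" --pt "0 0 12 0 0" --pt "0 0 15 0 0" --pt "0 0 15 0 0"

```text
t: 5.75
eef_pos: [461.7, -56.9, 47.4]
tcp_rot: [3.141, 0.0, -0.165]
ft_force: [0.4, -0.6, 3.3]
opening: 0.002
grip_force: 2.1
```

arm_command --pt "0 0 2 0 0" --pt "0 0 4 0 0" --pt "0 0 4 0 0"

```text
t: 6.05
eef_pos: [461.9, -57.0, 45.7]
tcp_rot: [-3.141, -0.002, -0.166]
ft_force: [-7.4, 6.1, 40.2]
opening: 0.008
grip_force: 20.0
```

arm_command --pt "0 0 -50 0 0" --pt "0 0 -100 0 0" --pt "0 0 -150 0 1" --pt "0 0 -200 0 1" --pt "10 0 -245 0 1"

```text
t: 6.55
eef_pos: [470.6, -58.7, 291.3]
tcp_rot: [-3.142, -0.001, -0.166]
ft_force: [0.5, -0.4, -1.4]
opening: 0.202
grip_force: 0.0
```

arm_command --pt "40 4 -10 0 1" --pt "85 8 -20 0 1" --pt "90 12 -20 0 1" --pt "90 12 -20 0 1"

```text
t: 6.95
eef_pos: [558.5, -86.1, 307.6]
tcp_rot: [-3.141, 0.001, -0.166]
ft_force: [-0.2, 0.2, -0.0]
opening: 0.534
grip_force: 0.0
```

```bash
python3 -c "
from h import *
go(633,-94,250,-9)
d=cam('wrist'); save(d,'w2')
import pickle;pickle.dump(d,open('w2.pkl','wb'))
print(proj(d,[[633,-94,182],[630,-95,10]]))
"
```

```text
t 6.95 pos [558.5 -86.1 307.6] rot [-1.7999e+02  9.0000e-02 -9.5300e+00] q6 1.47 -> shift [74.9 -4.5 57.5] turn -0.53 dist 95.0
[[278.20986584 112.88349775]
 [281.55275036 116.24073637]]
```

View pics/w2.png

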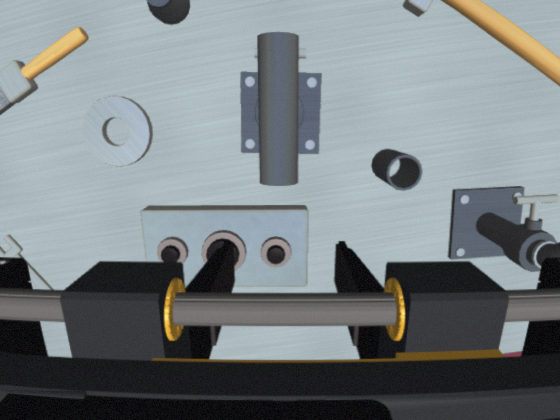

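The pipe is centred at (278,109) and vertical in the picture, so it is aligned with the tool and about 3 mm farther out in x than I estimated. Descend onto it.

```bash
python3 -c "
from h import *
import pickle;d=pickle.load(open('w2.pkl','rb'))
P=plane(d,[[278.3,109]],178);print(P,plane(d,[[280.7,112.5]],10))
go(636,-94.5,146,-9.5)
"
```

```text
[[636.03811365 -94.53124085 178.        ]] [[634.71737156 -94.71307185  10.        ]]
t 7.0 pos [557.6 -85.8 307.6] rot [-1.7999e+02  1.2000e-01 -9.5400e+00] q6 1.47 -> shift [ 79.1  -4.3 161.5] turn -0.04 dist 180.0
```

arm_command --pt "40 -2 20 0 1" --pt "78 -4 30 0 1" --pt "78 -4 75 0 1" --pt "78 -4 105 0 1" --pt "78 -4 130 0 1"

```text
t: 7.5
eef_pos: [634.1, -94.4, 176.5]
tcp_rot: [-3.141, 0.003, -0.166]
ft_force: [-0.6, 0.2, 0.2]
opening: 0.979
grip_force: 0.0
```

arm_command --pt "0 0 16 0 1" --pt "0 0 31 0 1" --pt "0 0 31 0 0.2" --pt "0 0 31 0 0" --pt "0 0 31 0 0"

```text
t: 8.0
eef_pos: [635.8, -95.1, 148.8]
tcp_rot: [3.141, -0.001, -0.167]
ft_force: [-0.3, 0.3, -0.6]
opening: 0.807
grip_force: 0.0
```

arm_command --pt "0 0 0 0 0" --pt "0 0 0 0 0" --pt "0 0 0 0 0" --pt "0 0 0 0 0"

```text
t: 8.4
eef_pos: [635.8, -95.3, 147.8]
tcp_rot: [3.141, -0.0, -0.167]
ft_force: [0.3, 0.2, -0.1]
opening: 0.467
grip_force: 0.0
```

arm_command --pt "0 0 0 0 0" --pt "0 0 0 0 0" --pt "0 0 0 0 0" --pt "0 0 0 0 0"

```text
t: 8.8
eef_pos: [635.8, -95.2, 147.7]
tcp_rot: [3.142, -0.0, -0.167]
ft_force: [0.6, 0.0, 0.5]
opening: 0.351
grip_force: 30.0
```

arm_command --pt "0 0 -10 0 0" --pt "0 0 -25 0 0" --pt "0 0 -45 0 0" --pt "0 0 -75 0 0" --pt "0 0 -110 0 0"

```text
t: 9.3
eef_pos: [635.1, -95.1, 258.2]
tcp_rot: [-3.142, 0.002, -0.167]
ft_force: [0.7, -0.7, -3.1]
opening: 0.351
grip_force: 30.0
```

arm_command --pt "0 0 -50 0 0" --pt "0 0 -90 0 0" --pt "0 0 -100 0 0"

```text
t: 9.6
eef_pos: [636.3, -95.4, 362.9]
tcp_rot: [3.141, -0.007, -0.167]
ft_force: [0.5, -0.1, -3.5]
opening: 0.35
grip_force: 30.0
```

arm_command --pt "-27 -37 0 -8 0" --pt "-54 -74 0 -16 0" --pt "-81 -111 0 -24 0" --pt "-108 -148 0 -32 0" --pt "-135 -185 0 -40 0"

```text
t: 10.1
eef_pos: [531.8, 110.9, 356.5]
tcp_rot: [-3.141, 0.002, 0.537]
ft_force: [0.8, 0.6, -4.0]
opening: 0.351
grip_force: 30.0
```

```bash
python3 -c "
from h import *
go(450,272,362,69.5)
"
```

```text
t 10.1 pos [531.8 110.9 356.5] rot [-1.7996e+02  1.0000e-01  3.0760e+01] q6 1.12 -> shift [  12.1 -180.3   -5.4] turn -38.74 dist 181.0
```

arm_command --pt "2 -36 0 -8 0" --pt "5 -72 0 -16 0" --pt "8 -108 0 -24 0" --pt "10 -144 0 -32 0" --pt "12 -180 0 -39 0"

```text
t: 10.6
eef_pos: [451.2, 271.8, 356.5]
tcp_rot: [-3.14, 0.001, 1.218]
ft_force: [1.4, 0.0, -4.6]
opening: 0.354
grip_force: 30.0
```

arm_command --pt "0 0 0 0 0" --pt "0 0 0 0 0" --pt "0 0 0 0 0"

```text
t: 10.9
eef_pos: [452.6, 270.3, 357.0]
tcp_rot: [-3.141, 0.001, 1.211]
ft_force: [0.1, 0.3, -4.3]
opening: 0.352
grip_force: 30.0
```

```bash
python3 -c "
from h import *
go(450,272,362,69.5)
d=cam('wrist'); save(d,'w3')
import pickle;pickle.dump(d,open('w3.pkl','wb'))
print(proj(d,[[502,413.5,227],[552,545,227],[552,545,404],[552,545,14]]))
"
```

```text
t 10.9 pos [452.6 270.3 357. ] rot [-1.7997e+02  6.0000e-02  6.9360e+01] q6 0.77 -> shift [ 0.7 -3.  -5. ] turn -0.14 dist 6.0
[[ 278.19934624   11.17398726]
 [ 278.55799013 -177.64878885]
 [ 291.65419975  633.87537772]
 [ 281.13286553  -56.66467988]]
```

View pics/w3.png

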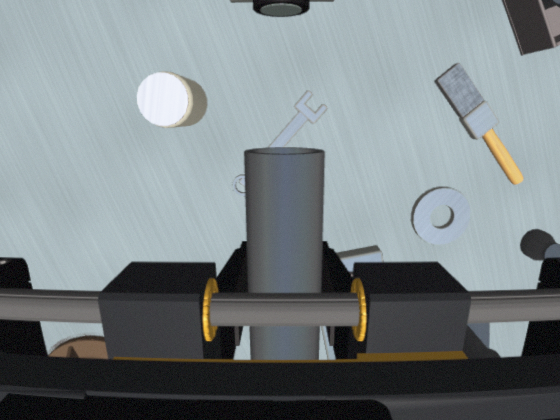

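The lens is at (280,10), against a prediction of (278,11), and the housing front lies level in the picture, so the yaw is right. One more view from farther back and lower should confirm its height.

arm_command --pt "-33 0 33 0 0" --pt "-66 0 66 0 0" --pt "-90 0 95 0 0" --pt "-90 0 95 0 0" --pt "-90 0 95 0 0"

```text
t: 11.45
eef_pos: [421.5, 185.8, 262.8]
tcp_rot: [-3.142, 0.0, 1.209]
ft_force: [0.2, 0.5, -2.8]
opening: 0.351
grip_force: 30.0
```

```bash
python3 -c "
from h import *
go(450,272,225,-20.5)
d=cam('wrist')
import pickle;pickle.dump(d,open('w4.pkl','wb'))
print(proj(d,[[502,413.5,227],[502,413.5,237],[551.5,544,227],[551.5,544,404],[551.5,544,14]]))
cv2.imwrite('pics/w4.png',cv2.resize(d['frame'][:150,180:380],(800,600),interpolation=cv2.INTER_CUBIC)[:,:,::-1])
"
```

```text
t 11.45 pos [421.5 185.8 262.8] rot [-180.      0.     69.29] q6 0.63 -> shift [90.7 -3.8 37.8] turn 89.79 dist 98.0
[[  273.0818455   -207.79365469]
 [  272.58927563  -220.65616322]
 [  279.53761511   -74.62976394]
 [  198.5958855  -4338.53254392]
 [  278.92018217  -178.64059699]]
```

View pics/w4.png

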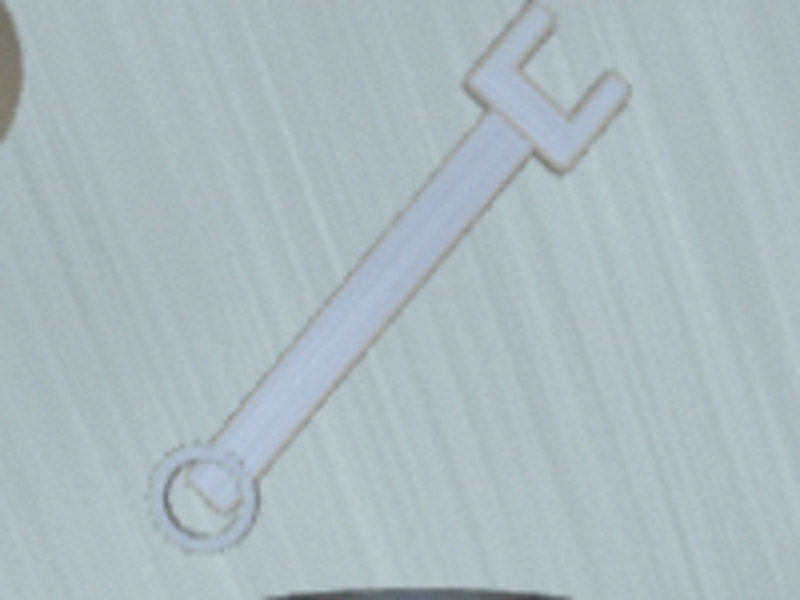

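The lens is out of this frame, which shows only the wrench, with the tee's edge at the bottom. I'll combine the three existing rays instead.

```bash
python3 -c "
from h import *
import pickle
L=lambda n:pickle.load(open(n+'.pkl','rb'))
obs=[(L('w3'),(280.5,9)),(L('scene'),(357.5,135)),(L('top'),(187,200.5))]
A=np.zeros((3,3));b=np.zeros(3)
for d,p in obs:
    o,v=rays(d,[p]);M=np.eye(3)-np.outer(v[0],v[0]);A+=M;b+=M@o
X=np.linalg.solve(A,b);print(X)
for d,p in obs: print(proj(d,[X])-p)
for i,j in((0,1),(0,2),(1,2)): print(tri(*obs[i],*obs[j]))
for a in (69,69.5,70): print(X-150*np.array([np.cos(np.radians(a)),np.sin(np.radians(a)),0]), X+140*np.array([np.cos(np.radians(a)),np.sin(np.radians(a)),0]))
"
```

```text
[502.83352964 413.64108624 227.67119064]
[[-1.36488231  1.34553285]]
[[-0.91292656  0.32828974]]
[[-0.79780009 -0.98040764]]
(array([504.51767012, 414.16581466, 229.69120022]), np.float64(1.4120316001907895))
(array([506.09149136, 419.2371542 , 200.11427379]), np.float64(4.012280134336571))
(array([502.13174591, 413.53648539, 227.33997873]), np.float64(6.827131272159037))
[449.07833721 273.60402226 227.67119064] [553.00504257 544.34234595 227.67119064]
[450.30242245 273.14025785 227.67119064] [551.86256301 544.77519273 227.67119064]
[451.53050814 272.68719312 227.67119064] [550.7163497  545.19805315 227.67119064]
```

arm_command --pt "0 0 0 -8 0" --pt "0 0 0 -16 0" --pt "0 0 0 -24 0" --pt "0 0 0 -32 0" --pt "0 0 0 -40 0"

```text
t: 12.0
eef_pos: [421.8, 187.3, 263.7]
tcp_rot: [3.139, 0.0, 1.916]
ft_force: [0.3, 0.2, -3.4]
opening: 0.35
grip_force: 30.0
```

arm_command --pt "0 0 0 -8 0" --pt "0 0 0 -16 0" --pt "0 0 0 -24 0" --pt "0 0 0 -32 0" --pt "0 0 0 -40 0"

```text
t: 12.5
eef_pos: [421.8, 187.3, 263.7]
tcp_rot: [3.14, 0.002, 2.614]
ft_force: [-0.2, 0.4, -3.9]
opening: 0.351
grip_force: 30.0
```

arm_command --pt "0 0 0 -8 0" --pt "0 0 0 -10 0" --pt "0 0 0 -10 0"

```text
t: 12.8
eef_pos: [421.7, 187.2, 263.5]
tcp_rot: [3.14, 0.002, 2.783]
ft_force: [-0.8, -0.1, -3.3]
opening: 0.347
grip_force: 30.0
```

```bash
python3 -c "
from h import *
go(450.5,273,228,159.5)"
```

```text
t 12.8 pos [421.7 187.2 263.5] rot [1.7993e+02 9.0000e-02 1.5948e+02] q6 -0.94 -> shift [ 3.2 90.4 35.6] turn -0.02 dist 97.0
```

arm_command --pt "1 25 10 0 0" --pt "2 50 20 0 0" --pt "3 72 30 0 0" --pt "3 85 35 0 0" --pt "3 90 36 0 0"

```text
t: 13.3
eef_pos: [450.0, 272.9, 226.3]
tcp_rot: [-3.141, -0.0, 2.783]
ft_force: [-0.2, 0.4, -3.3]
opening: 0.353
grip_force: 30.0
```

arm_command --pt "0 0 0 0 0" --pt "0 0 0 0 0" --pt "0 0 0 0 0" --pt "0 0 0 0 0" --pt "0 0 0 0 0"

```text
t: 13.8
eef_pos: [449.7, 271.6, 226.9]
tcp_rot: [3.141, 0.0, 2.782]
ft_force: [0.0, -0.8, -3.8]
opening: 0.347
grip_force: 30.0
```

```bash
python3 -c "
from h import *
go(450.5,273,228,159.5)
print(env.state()['grip_force'])
s=cam('scene');t=cam('top')
y=np.array([-.3502,.9367*0,0])
f=np.array([450.5,273,228]); u=np.array([np.cos(np.radians(159.5)),np.sin(np.radians(159.5)),0])
P=[f,f+[0,0,-53],f+[0,0,17]+60*u,f+[0,0,17]-60*u]
im=[]
for d in (s,t):
    q=proj(d,P); print(q.round(1)); c=q.mean(0).astype(int); x,y=max(c[0]-60,0),max(c[1]-65,0)
    im.append(cv2.resize(d['frame'][y:y+150,x:x+100],(400,600),interpolation=cv2.INTER_CUBIC)); print(x,y)
cv2.imwrite('pics/fin.png',np.hstack(im)[:,:,::-1])
"
```

```text
t 13.8 pos [449.7 271.6 226.9] rot [1.7999e+02 2.0000e-02 1.5941e+02] q6 -0.79 -> shift [-0.2  1.6 -1.1] turn -0.09 dist 2.0
29.998945891857147
[[312.2 153.5]
 [311.1 165.5]
 [301.8 135.4]
 [323.8 164.2]]
252 89
[[228.8 215.8]
 [230.6 218.6]
 [220.9 232.2]
 [235.3 197.8]]
168 151
```

View pics/fin.png

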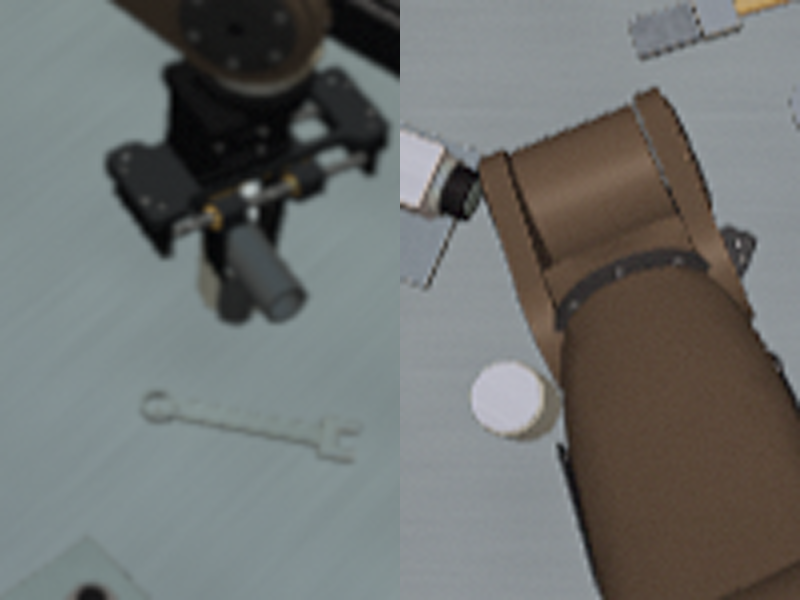

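The scene crop shows the stub's lower end at (235,308) and the pipe end at (287,302). The predictions were (236,306) and (287,301), so the tee is posed correctly and hangs free. Handing in.

```bash
python3 -c "
from cell import env
print(env.job_done())"
```

```text
the job is handed in; nothing more can be done
None
```

I pressed the three buttons fully in order (middle, left, right) and handed the job in at about 14 s. The tee is held still with its weld within a few mm of my estimated point 150 mm before the lens; the result of the judging was not shown.

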